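# Clamp a tube in the bench mixer, screw set a quarter turn off its seat

### The job

Take the orange-stoppered tube from the aluminium block, stand it fully down in the socket of the little tube mixer, then swing the mixer's hold-down arm over it as far as its stop. Turn the thumbscrew clockwise until it seats, then back it off a quarter turn so that the stopper is not squeezed, and keep hold of the thumbscrew: finish still gripping it there, so that I can do up the lock ring. Leave the other tubes, the dropper bottles and the timer where they are.

Things in the scene. Friction and masses are not known exactly. Their poses are not given: they have to be found in the camera images.
- orange_tube: blood tube with an orange stopper, standing in the aluminium block: 93 mm long, glass 12.8 mm in diameter, stopper 16.4 mm in diameter over the topmost 15 mm. Origin at the centre of its bottom end, z up along the tube. Take it by the stopper. 12 g.
- purple_tube: bystander: blood tube with a purple stopper, 78 mm long, stopper 16.4 mm; origin at its bottom end, z along the tube
- green_tube: bystander: blood tube with a green stopper, 78 mm long, stopper 16.4 mm; origin at its bottom end, z along the tube
- tube_block: fixed aluminium block, 56 x 150 x 45 mm (x, y, z), with a row of five holes along its y axis, 30 mm apart and 38 mm deep (14.6 mm wide); the tubes stand in the middle and the two end holes in any order, their bottoms 7 mm above the worktop. Origin at the centre of its underside. Close the fingers on a stopper across the block (along its x axis), where there is room on both sides.
- mixer: fixed bench tube mixer: white housing 170 mm deep (x) and 120 mm wide (y) with a steel platform on top (44 mm above the worktop). Origin at the centre of its underside, its x axis points from its front panel to its back. The tube socket stands on the platform at (-40, 0) mm in this frame, the steel post of the swing arm at (+45, 0) mm; the post reaches 154 mm above the worktop.
- socket_floor (a point): centre of the socket's inner floor, on the platform of the mixer, 48 mm above the worktop; z up. The socket is a black cup 25 mm in outer diameter, its bore 16 mm in diameter, 44 mm deep, flaring to 23 mm at the mouth, which is 92 mm above the worktop. The tube must stand with its bottom on this floor.
- swing_arm_hinge (a point): on the vertical axis of the post, at mid-thickness of the swing arm (160 mm above the worktop). The point turns with the arm: the arm runs out along the point's -x axis.
- tab_end (a point): in the blue push tab at the free end of the arm, 140 mm from the hinge axis, 160 mm above the worktop; the tab is 16 mm wide across the arm and 12 mm thick and reaches from 120 to 158 mm from the hinge axis. The axes are those of swing_arm_hinge.
- swing_arm (a joint): angle of the hold-down arm about the post, rad: 0 = over the tube socket, against its stop; grows anticlockwise seen from above as the arm is swung aside to the right of the mixer (starts 0.9 to 1.4). Bar 16 mm wide and 12 mm thick, underside 154 mm above the worktop; it carries the thumbscrew 85 mm from the hinge axis. A stiff hinge (0.2 N m) that stays where it is left. Push the tab sideways or pinch it from above.
- thumbscrew (a joint): angle of the thumbscrew, rad: 0 = seated (screwed fully home, its collar hard on the brass lock ring, which is a firm stop); grows anticlockwise seen from above as it is backed off; pi/2 is a quarter turn off. Starts 1.2 to 2.2. It stays where it is left (friction 0.05 N m) and rises 8 mm a turn. Seated, its rubber pad stands 0.4 mm over the stopper of a tube that is fully down.
- wing (a point): centre of the black wing grip of the thumbscrew, on the screw's axis (194 mm above the worktop when seated). The wing is 34 mm long (point x axis), 10 mm thick (point y axis) and 24 mm tall (12 mm above and below this point); 28 mm from its centre down to the top of the arm. Grip it across its thickness from above. The point turns with the screw.
- bench_timer: bystander: white bench timer, 60 x 70 x 16 mm, right of the mixer; origin at its underside
- dropper_4: bystander: small white dropper bottle with a teal cap, 24 x 24 x 62 mm, beyond the mixer; origin at its underside
- dropper_1: bystander: brown dropper bottle with a black cap, 28 x 28 x 68 mm, beyond the block; origin at its underside
- dropper_2: bystander: white dropper bottle with a red cap, 26 x 26 x 71 mm, beyond the block; origin at its underside
- clamp_pad: the non-turning steel spindle of the thumbscrew with its round rubber pad (15 mm in diameter) below the arm; it moves up and down with the screw. Origin on the screw's axis, level with the arm's underside when seated; the pad's face is 12.6 mm below the origin.
- analyser: fixed obstacle: the large white chemistry analyser between the block (on its left, +y side) and the mixer (on its right). Its front with the screen stands at x = 0.46 m, it spans y = -0.15 to 0.26 m and is 0.6 m tall: carry the tube round its front. Origin at the centre of its underside.

How it is judged:
On the way, in this order (a step that is already met when the one before it is completed fails the run):
1. the orange tube stands fully down in the mixer's socket (horizontal distance between orange_tube and socket_floor below 0.004 m and z of orange_tube in the frame of socket_floor below 0.003 m and angle between orange_tube's own z axis and vertical below 0.1 rad), for 0.2 s.
2. the hold-down arm is swung over the tube to its stop (value of joint swing_arm below 0.05 rad and z of orange_tube in the frame of socket_floor below 0.003 m), for 0.2 s.
3. the thumbscrew is turned clockwise until it seats, over the tube (value of joint thumbscrew below 0.07 rad and value of joint swing_arm below 0.08 rad and z of orange_tube in the frame of socket_floor below 0.003 m), for 0.1 s.
At the end, for the whole second after the job is handed in: Fingers still grip the thumbscrew (over 2 N), 1.27 to 1.87 rad off its seat; arm within 0.08 rad of its stop; orange tube fully down in the socket (within 4 mm of its axis, 3 mm of its floor, 0.1 rad of upright), not squeezed by the screw nor touched by the fingers (all of step 1 and value of joint thumbscrew between 1.27 and 1.87 rad and contact force between the fingers and thumbscrew above 2 N and value of joint swing_arm below 0.08 rad and contact force between orange_tube and clamp_pad below 0.2 N and contact force between orange_tube and the fingers below 0.1 N); the arm keeps its last pose, push and grip.
It fails at once if another tube is pulled out or tipped (distance of any of purple_tube, green_tube from where it was at the start of the episode above 0.02 m).
It fails at once if a dropper bottle or the timer is pushed away (distance of any of dropper_1, dropper_2, dropper_4, bench_timer from where it was at the start of the episode above 0.03 m).
It also fails if it takes over 72 s, if anything falls off the work surface, if the arm or the gripper's body presses on something with over 40 N, if the wrist force passes 120 N, or if a joint passes its speed limit or range.

### The arm

A 6-joint arm with a two-finger parallel gripper is mounted at the origin on a cart in front of the work surface, level with it; the furniture and walls round the work are solid. World frame = base frame: x ahead of the robot, y to its left, z up, the work surface at z = 0. Lengths are in m, angles in rad, forces in N, time in s.
With the tool pointing down it reaches from about 0.425 to 0.95 m from the base axis. Payload 3.5 kg.
Tool frame: the origin (TCP) lies at the very end of the fingers, on their centre line; the grasp point (between the pads) lies 19 mm behind it; z points along the fingers, y is the line along which they close (so a half turn about z gives the same grasp; the last joint's range is limited). The gripper opens to 85 mm and grips with 20 to 120 N. Pads are 22 mm wide; open, the fingers measure 114 mm over their backs; the gripper's body (76 mm by 85 mm) begins 54 mm behind the grasp point. The pads swing forward as they close: fully open they stand 13 mm farther back than shut.
Start: joints at [0.994, 0.286, 1.577, -0, 1.279, -0.15], TCP at [0.279, 0.614, 0.231] pointing down, gripper open.
Joint ranges: [-2.77, 2.77], [-0.9, 2.22], [0.21, 2.48], [-1.53, 4.67], [0.24, 2.81], [-2.84, 2.84]. Speed limits (rad/s): [2.79, 2.79, 3.14, 3.14, 3.14, 3.14].

### API

Orientations are given as a unit quaternion [x, y, z, w].
In Python, from plant import ctrl gives the robot as it stands.
- The arm moves only by the tool carry_out, never from a script. Its argument "deltas" is one flat list of numbers, 6 for each row, row after row: the shift along the tool's x, y, z in m, then the turn, a rotation vector about the tool's x, y, z in rad. A call has 1 to 5 rows; each row is the pose to reach, as a shift and turn from the pose commanded when the call began, along the tool's axes at that moment; what a row does not reach only later rows make up. A row lasts 1/8 s, in which the tool goes at most 62.5 mm and 10.7 degrees, less where a joint would pass 70% of its speed; a pose out of reach is approached as far as the arm can. A call with a gripper value outside its range is refused whole. "grip" is the opening in per cent of the stroke, from 0 (shut) to 100 (fully open), set as the call begins (left out, the last holds). The fingers move at their own pace and stop on an object; "grip_force" is the grip in N (left out, the last holds). Time passes only in rows, so rows that repeat a pose let the fingers close. It gives the time, the measured TCP pose, the force, the opening and the grip force at its end, in the units of the state.
- ctrl.get_state(): the state, without advancing time (a new reading comes with each control period).
- ctrl.read_camera(name): name is "scene" or "top"; returns (picture, depth): 480x640x3 uint8, red, green, blue; 480x640 float32, m along the optical axis (not along the pixel's ray), 0 where there is no reading.
- ctrl.camera_model(name): a dict with "intrinsics" (3x3 intrinsics, pixels), "k1" (the pictures are not rectified: a ray, as slopes to the right and down, at radius r is drawn at 1 + k1 r^2 times it, then the intrinsics apply), "extrinsics" (4x4, takes a point from world to camera coordinates). Camera axes: x right, y down, z forward; pixel columns grow to the right and rows downward; lengths in m; the calibration is good to about 2 mm. A picture is of the moment at which its call begins. camera_model takes no time and is no camera call.
- ctrl.sign_off(): hands the job in; it is judged then, once.
Trained networks look in the newest picture that a camera, given by its name, has taken for a name from the list of things; names that differ only in an ending like _2 or _b are one class to them, and where a whole thing is asked for, a point or a joint stands for the part that bears it (a point fixed in the world has none). Each returns a list of dicts, best first, with "score" (0 to 1); they miss things now and then, are a little off and sometimes report something else, mostly with a low value. They report only what shows in the picture. A call takes as long as a camera call.
- ctrl.find_in(camera, query): "uv" ([column, row] in pixels, amid what is visible of it).
The state is a dict: "time": time; "qpos": joint angles; "dq": joint speeds; "joint_efforts": joint torques, N m; "eef_pos": TCP position; "tcp_rot": TCP orientation; "contact_force": force on the tool from outside, world axes, zero at the start; "wrist_torque": the same for the moment, N m; "opening": opening from 0.0 (shut) to 1.0 (fully open); "finger_force": force on a finger pad.
Only numpy, scipy, OpenCV 4.12 (cv2) and the standard library are available. Lean on these libraries where they do the work, as an engineer would, in place of code of your own. Each camera call takes 0.05 s, during which the arm holds its last target. There are 200 camera calls.

## Working session

There is one attempt and no reset: what is moved stays moved. The work goes in short steps, Python scripts to look and compute and a tool call to move; the robot and the scene stay as the last step left them, time stands still between calls to the robot, and variables do not carry over. Pictures are saved under pics/ and viewed, at most 10 in all, crops included, and the job is handed in when it is done.

Besides the shell and the picture viewer there is one more tool, called by a JSON object that holds its "name" and its "arguments". carry_out: Moves the arm, as the interface text tells. Its arguments: {"type":"object","properties":{"deltas":{"type":"array"},"grip":{"type":"number"},"grip_force":{"type":"number"}},"required":["deltas"]}

```bash
mkdir -p pics; ls; cat > h.py <<'E'
import numpy as np, cv2
from plant import ctrl
from scipy.spatial.transform import Rotation as R
def ray(cam,uv):
    m=ctrl.camera_model(cam);K=np.array(m["intrinsics"]);E=np.array(m["extrinsics"])
    d=np.linalg.inv(K)@[uv[0],uv[1],1.];p=d[:2].copy();q=p.copy()
    for _ in range(20): q=p/(1+m["k1"]*(q@q))
    Rm=E[:3,:3];o=-Rm.T@E[:3,3]
    return o,Rm.T@np.array([q[0],q[1],1.])
def atz(cam,uv,z):
    o,d=ray(cam,uv);return o+d*(z-o[2])/d[2]
def atd(cam,uv,dep):
    o,d=ray(cam,uv);return o+d*dep
def cloud(cam,dep):
    m=ctrl.camera_model(cam);K=np.array(m["intrinsics"]);E=np.array(m["extrinsics"])
    v,u=np.mgrid[:480,:640];p=np.stack([(u-K[0,2])/K[0,0],(v-K[1,2])/K[1,1]],-1);q=p.copy()
    for _ in range(20): q=p/(1+m["k1"]*(q**2).sum(-1,keepdims=True))
    c=np.concatenate([q,np.ones((480,640,1))],-1)*dep[...,None]
    return (c-E[:3,3])@E[:3,:3]
def snap(cam,name=None):
    im,d=ctrl.read_camera(cam)
    if name: cv2.imwrite(f"pics/{name}.png",im[:,:,::-1])
    return im,d
E
python3 - <<'E'
from h import *
np.set_printoptions(precision=4,suppress=True)
s=ctrl.get_state();print(s)
for c in("scene","top"):
    im,d=snap(c,c+"0");m=ctrl.camera_model(c);o,_=ray(c,(320,240));print(c,o,m["intrinsics"],m["k1"])
    for q in("orange_tube","purple_tube","green_tube","tube_block","mixer","swing_arm_hinge","tab_end","wing","bench_timer","dropper_4","dropper_1"):
        for r in ctrl.find_in(c,q)[:2]:
            u=r["uv"];dd=d[int(u[1]),int(u[0])];print(c,q,r["score"],np.array(u),atd(c,u,dd) if dd>0 else None)
E
```

```text
pics
{'time': 0.0, 'qpos': array([ 0.994 ,  0.2872,  1.5782, -0.    ,  1.2786, -0.15  ]), 'dq': array([-0.0004,  0.0009,  0.0012,  0.001 ,  0.0001, -0.0007]), 'joint_efforts': array([  0.0004, -40.5978, -29.263 ,  -0.0001,   0.0057,   0.    ]), 'eef_pos': array([0.279 , 0.6139, 0.2299]), 'tcp_rot': array([ 0.2118,  0.9773, -0.0011, -0.0004]), 'contact_force': array([0.642 , 0.5721, 0.0613]), 'wrist_torque': array([-0.033 ,  0.0222,  0.0077]), 'finger_force': 0.0, 'opening': 0.9989038267779821}
scene [0.3576 0.7873 1.2871] [[470.955    0.     318.9995]
 [  0.     470.955  235.4138]
 [  0.       0.       1.    ]] 0.02450514826535154
scene orange_tube 0.5 [314.9 371.8] [0.4466 0.3424 0.0797]
scene orange_tube 0.24 [353.9 166.4] [ 0.4417 -0.3496  0.1553]
scene green_tube 0.54 [276.  399.6] [0.5297 0.4318 0.0837]
scene tube_block 0.9 [298.8 390.5] [0.4819 0.386  0.0429]
scene swing_arm_hinge 0.75 [351.8 164.2] [ 0.4492 -0.3481  0.1657]
scene tab_end 0.76 [355.1 164.9] [ 0.4381 -0.3499  0.1627]
scene wing 0.47 [355.5 155.1] [ 0.4403 -0.3584  0.199 ]
scene bench_timer 0.72 [369.9 161.2] [ 0
[... 498 characters left out ...]
0.3699 0.0779]
top green_tube 0.39 [155.5 232.1] [0.5289 0.4156 0.0873]
top tube_block 0.58 [170.9 243.5] [0.4964 0.3677 0.0853]
top mixer 0.62 [398.2 262.2] [ 0.4609 -0.304   0.0415]
top swing_arm_hinge 0.96 [426.5 258.5] [ 0.4619 -0.3585  0.1723]
top tab_end 0.88 [426.  262.6] [ 0.4511 -0.3578  0.169 ]
top wing 0.75 [187.2 193.1] [0.6555 0.338  0.0537]
top wing 0.6 [429.3 264. ] [ 0.4441 -0.3567  0.2115]
top bench_timer 0.59 [475.3 283.5] [ 0.4031 -0.543   0.0174]
top dropper_4 0.62 [186.8 194.9] [0.6491 0.3378 0.0572]
top dropper_4 0.46 [439.  203.7] [ 0.6394 -0.4258  0.0513]
top dropper_1 0.62 [186.8 194.9] [0.6491 0.3378 0.0572]
top dropper_1 0.46 [439.  203.7] [ 0.6394 -0.4258  0.0513]
```

```bash
python3 - <<'E'
import cv2,numpy as np
a=cv2.imread("pics/scene0.png");b=cv2.imread("pics/top0.png")
f=lambda i,x,y,w,h:cv2.resize(i[y:y+h,x:x+w],(400,300),interpolation=cv2.INTER_CUBIC)
cv2.imwrite("pics/q.png",np.vstack([np.hstack([f(a,220,320,133,100),f(a,260,90,160,120)]),np.hstack([f(b,100,180,133,100),f(b,360,190,160,120)])]))
E
```

```text
(no output)
```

View pics/q.png

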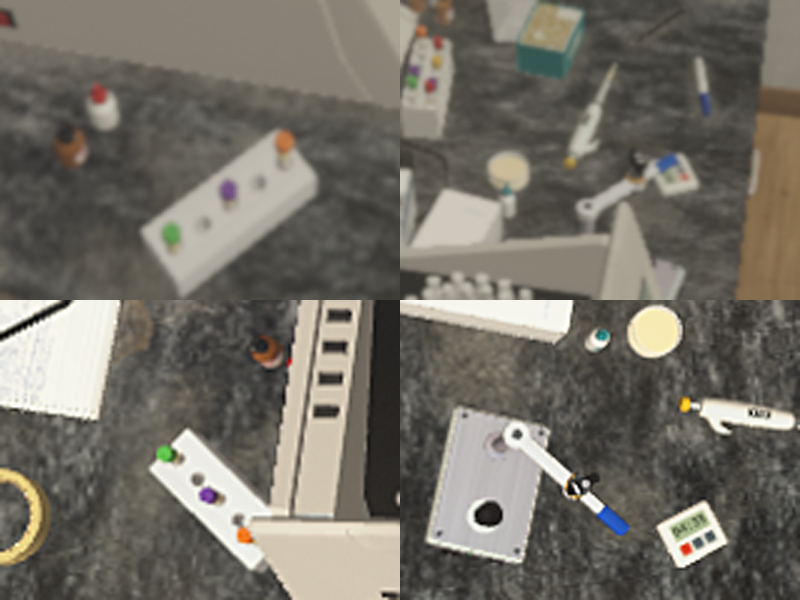

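View pics/top0.png

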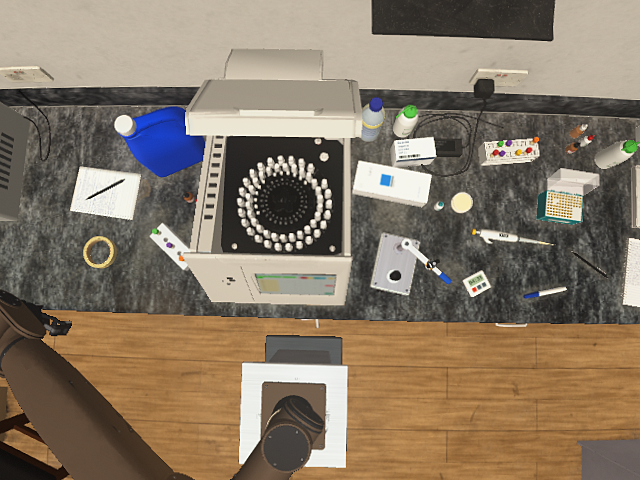

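The composite shows green, purple and orange stoppers along the block, with orange nearest the analyser (scene px ≈ 315,368). The mixer shows its socket at top px ≈ (395,276) and its post at (406,244). The arm is swung to the right, with the blue tab at (445,278). Next I'll measure these by colour.

```bash
cat > m.py <<'E'
from h import *
np.set_printoptions(precision=4,suppress=True)
def seg(im,lo,hi,box):
    hsv=cv2.cvtColor(im,cv2.COLOR_RGB2HSV);m=cv2.inRange(hsv,np.array(lo),np.array(hi))
    x,y,w,h=box;k=np.zeros_like(m);k[y:y+h,x:x+w]=m[y:y+h,x:x+w]
    n,l,st,ce=cv2.connectedComponentsWithStats(k)
    if n<2: return None,None
    i=1+st[1:,4].argmax();return l==i,ce[i]
E
python3 - <<'E'
from m import *
C={"orange":((5,150,100),(18,255,255)),"purple":((125,80,40),(150,255,255)),"green":((50,100,60),(75,255,255))}
for cam,box in(("scene",(220,320,133,100)),("top",(140,210,48,70))):
    im,d=snap(cam);P=cloud(cam,d)
    for n,(lo,hi) in C.items():
        k,c=seg(im,lo,hi,box)
        if k is None: print(cam,n,None);continue
        p=P[k];zt=.1 if n=="orange" else .085
        print(cam,n,k.sum(),c,"ray@mid",atz(cam,c,zt-.004),"cloud med",np.median(p,0),"zmax",p[:,2].max(), "top mean",p[p[:,2]>np.percentile(p[:,2],60)].mean(0))
    if cam=="top":
        sub=np.zeros((480,640),bool);sub[190:310,360:520]=1
        k=sub&(P[...,2]>.158)&(P[...,2]<.172);q=P[k];print("arm n",k.sum());
        c0=q.mean(0);e=np.linalg.svd(q[:,:2]-c0[:2])[2][0];t=(q[:,:2]-c0[:2])@e
        print(c0,e,t.min(),t.max(),c0[:2]+e*t.min(),c0[:2]+e*t.max())
        k2,c=seg(im,(105,150,60),(125,255,255),(425,250,40,45));print("blue",c,k2.sum(),atz(cam,c,.166),np.median(P[k2],0))
        k3=sub&(P[...,2]>.185);print("wing",k3.sum(),P[k3].mean(0),P[k3][:,2].max(),np.argwhere(k3).mean(0))
        g=im.sum(2);kk=np.zeros_like(sub);kk[265:290,382:408]=1
        dk=kk&(g<150);print("socket dark",dk.sum(),np.argwhere(dk).mean(0)[::-1],atz(cam,np.argwhere(dk).mean(0)[::-1],.092))
        s=kk&(P[...,2]>.085)&(P[...,2]<.1);print("rim",s.sum(),P[s].mean(0),P[s].min(0),P[s].max(0))
        pl=sub&(P[...,2]>.036)&(P[...,2]<.05);yx=np.argwhere(pl).astype(np.float32)
        w=P[pl][:,:2].astype(np.float32);r=cv2.minAreaRect(w*1000);print("plat",pl.sum(),r,np.median(P[pl][:,2]))
E
```

```text
scene orange 15 [314.0667 366.8   ] ray@mid [0.45   0.3357 0.096 ] cloud med [0.4498 0.3371 0.099 ] zmax 0.10232331599605114 top mean [0.4498 0.3372 0.1009]
scene purple 15 [295.4    383.0667] ray@mid [0.4906 0.3811 0.081 ] cloud med [0.4907 0.3831 0.084 ] zmax 1.2870666052105666 top mean [0.4681 0.4497 0.2851]
scene green 19 [276.4737 397.6316] ray@mid [0.5301 0.426  0.081 ] cloud med [0.5297 0.4273 0.0839] zmax 0.09002556869248789 top mean [0.5301 0.4267 0.0862]
top orange 19 [180.8421 258.2632] ray@mid [0.4529 0.332  0.096 ] cloud med [0.4527 0.3321 0.0985] zmax 0.10708716706792593 top mean [0.452  0.3318 0.1021]
top purple 22 [168.8182 244.7727] ray@mid [0.4929 0.3751 0.081 ] cloud med [0.4921 0.3743 0.0841] zmax 0.08914479689074696 top mean [0.4939 0.374  0.0869]
top green 27 [154.5556 230.7037] ray@mid [0.5339 0.4211 0.081 ] cloud med [0.5339 0.4206 0.0828] zmax 0.0906607944506536 top mean [0.5328 0.4201 0.086 ]
arm n 362
[ 0.4612 -0.3516  0.166 ] [-0.6515 -0.7587] -0.07775081574780282 0.09407222103177085 [ 0.5118 -0.2927] [ 0.3999 -0.423 ]
blue [444.9028 278.0139] 72 [ 0.4106 -0.4097  0.166 ] [ 0.4107 -0.4103  0.1656]
wing 126 [ 0.3955 -0.2103  0.8454] 1.4083577759754378 [253.9524 437.746 ]
socket dark 76 [395.25   275.3421] [ 0.4189 -0.287   0.092 ]
rim 66 [ 0.4205 -0.2871  0.0917] [ 0.4054 -0.3012  0.0858] [ 0.4345 -0.2715  0.0975]
plat 1794 ((516.4140625, -298.8541259765625), (256.603759765625, 290.7912292480469), 83.48773193359375) 0.044181524891641864
```

```bash
cat >> m.py <<'E'
def st(): 
    s=ctrl.get_state();print("t",round(s["time"],2),"p",s["eef_pos"],"q",s["qpos"],"F",s["contact_force"],"M",s["wrist_torque"],"open",round(s["opening"],3),"ff",round(s["finger_force"],2));return s
def go(p,yaw,ref=None,tilt=0,az=0):
    """delta from ref (pos,quat) to world p, tool-y heading yaw (deg); tilt deg about horizontal axis heading az"""
    s=ctrl.get_state();p0,q0=ref or (s["eef_pos"],s["tcp_rot"]);R0=R.from_quat(q0)
    a=np.radians(yaw);y=np.array([np.cos(a),np.sin(a),0]);z=np.array([0,0,-1.]);T=R.from_matrix(np.stack([np.cross(y,z),y,z],1))
    b=np.radians(az);T=R.from_rotvec(np.radians(tilt)*np.array([np.cos(b),np.sin(b),0]))*T
    print(np.r_[R0.inv().apply(np.array(p)-p0),(R0.inv()*T).as_rotvec()].round(4));return np.array(p),T.as_quat()
E
python3 - <<'E'
from m import *
r=go((.4515,.334,.17),-42)
r=go((.4515,.334,.073),-42,r)
E
```

```text
[-0.2728 -0.184   0.0613  0.     -0.      1.8771]
[0.    0.    0.097 0.    0.    0.   ]
```

{"name": "carry_out", "arguments": {"deltas": [-0.273, -0.184, 0.061, 0, 0, 1.877, -0.273, -0.184, 0.061, 0, 0, 1.877, -0.273, -0.184, 0.061, 0, 0, 1.877, -0.273, -0.184, 0.061, 0, 0, 1.877, -0.273, -0.184, 0.061, 0, 0, 1.877], "grip": 60}}

```text
time: 1.92
eef_pos: [0.4411, 0.351, 0.1744]
tcp_rot: [0.633, 0.774, 0.0, 0.0]
contact_force: [0.8, -0.0, -0.3]
opening: 0.602
finger_force: 0.0
```

```bash
python3 - <<'E'
from m import *
st();r=go((.4515,.334,.17),-42)
E
```

```text
t 1.93 p [0.4411 0.351  0.1744] q [ 0.4922  0.0964  1.9047 -0.      1.1395  0.2917] F [ 0.7919 -0.0231 -0.2516] M [-0.0481 -0.0116  0.003 ] open 0.602 ff 0.0
[-0.0187  0.0068  0.0044  0.0008 -0.0007  0.9336]
```

```bash
python3 - <<'E'
from m import *
a,_=snap("scene");b,_=snap("top")
o=np.hstack([cv2.resize(a[220:460,160:420],(433,400)),cv2.resize(b[190:430,80:300],(367,400))])
cv2.imwrite("pics/q2.png",o[:,:,::-1])
E
```

```text
(no output)
```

View pics/q2.png

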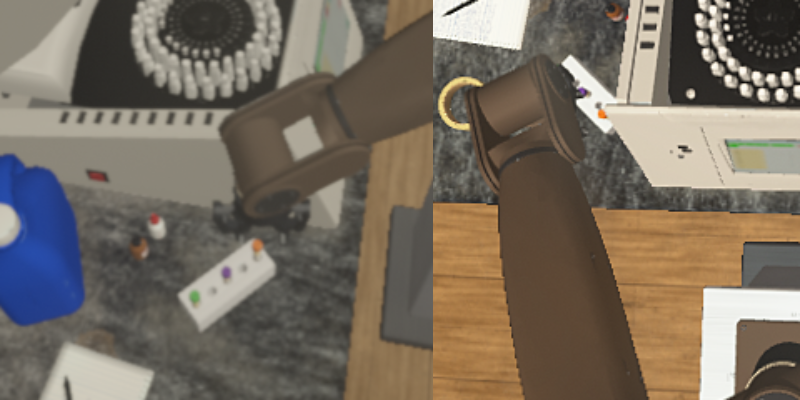

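{"name": "carry_out", "arguments": {"deltas": [-0.019, 0.007, 0.004, 0, 0, 0.187, -0.019, 0.007, 0.004, 0, 0, 0.373, -0.019, 0.007, 0.004, 0, 0, 0.56, -0.019, 0.007, 0.004, 0, 0, 0.747, -0.019, 0.007, 0.004, 0, 0, 0.933]}}

```text
time: 2.65
eef_pos: [0.4507, 0.3363, 0.1707]
tcp_rot: [0.913, 0.408, 0.0, -0.0]
contact_force: [-0.4, -0.7, 0.3]
opening: 0.604
finger_force: 0.0
```

{"name": "carry_out", "arguments": {"deltas": [0, 0, 0, 0, 0, 0, 0, 0, 0, 0, 0, 0]}}

```text
time: 2.9
eef_pos: [0.4508, 0.3359, 0.1705]
tcp_rot: [0.912, 0.411, 0.0, -0.0]
contact_force: [1.3, -0.4, 0.3]
opening: 0.603
finger_force: 0.0
```

```bash
python3 - <<'E'
from m import *
st();r=go((.4515,.334,.073),-42)
im,d=snap("scene","s3");P=cloud("scene",d)
k,c=seg(im,(5,150,100),(18,255,255),(280,340,60,60));print(c,None if k is None else (k.sum(),atz("scene",c,.096)))
cv2.imwrite("pics/q3.png",cv2.resize(im[310:430,220:380],(640,480))[:,:,::-1])
E
```

```text
t 2.9 p [0.4508 0.3359 0.1705] q [0.4598 0.0978 1.9108 0.0001 1.1329 1.1828] F [ 1.3185 -0.4448  0.3144] M [-0.0052 -0.0018  0.035 ] open 0.603 ff 0.0
[-0.001   0.0018  0.0975 -0.0001 -0.0002  0.01  ]
[314.0667 366.8   ] (np.int64(15), array([0.45  , 0.3357, 0.096 ]))
```

View pics/q3.png

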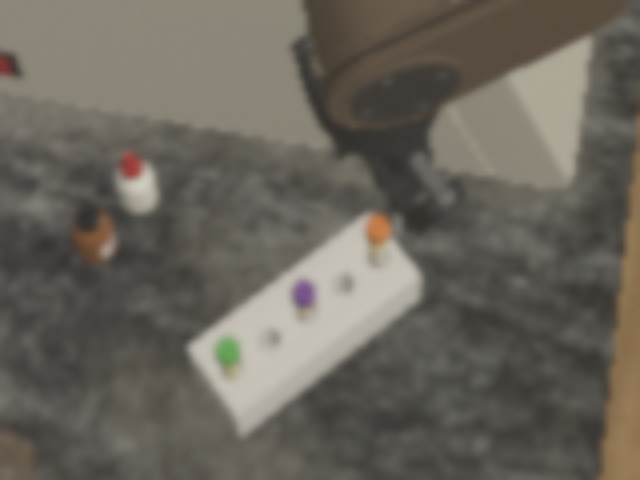

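The gripper hangs just beyond the orange stopper (crop px 378,230), which fits its greater height. Nothing has been disturbed, so I'll go down and grip.

{"name": "carry_out", "arguments": {"deltas": [-0.001, 0.001, 0.05, 0, 0, 0, -0.001, 0.001, 0.08, 0, 0, 0, -0.001, 0.001, 0.097, 0, 0, 0.01, -0.001, 0.001, 0.097, 0, 0, 0.01]}}

```text
time: 3.45
eef_pos: [0.4504, 0.3338, 0.0724]
tcp_rot: [0.914, 0.405, -0.001, 0.0]
contact_force: [0.3, -0.3, 0.0]
opening: 0.6
finger_force: 0.0
```

{"name": "carry_out", "arguments": {"deltas": [0, 0, 0, 0, 0, 0, 0, 0, 0, 0, 0, 0, 0, 0, 0, 0, 0, 0, 0, 0, 0, 0, 0, 0, 0, 0, 0, 0, 0, 0], "grip": 0, "grip_force": 25}}

```text
time: 4.08
eef_pos: [0.4523, 0.3347, 0.0751]
tcp_rot: [0.914, 0.405, 0.002, -0.0]
contact_force: [0.0, 0.1, 5.0]
opening: 0.181
finger_force: 24.6
```

```bash
python3 - <<'E'
from m import *
st()
E
```

```text
t 4.08 p [0.4523 0.3347 0.0751] q [0.4568 0.2223 1.9654 0.0001 0.9506 1.1932] F [0.0226 0.1097 5.006 ] M [ 0.009  -0.0027  0.0115] open 0.181 ff 24.63
```

{"name": "carry_out", "arguments": {"deltas": [0, 0, -0.02, 0, 0, 0, 0, 0, -0.06, 0, 0, 0, 0, 0, -0.11, 0, 0, 0, 0, 0, -0.16, 0, 0, 0, 0, 0, -0.205, 0, 0, 0]}}

```text
time: 4.7
eef_pos: [0.4508, 0.3339, 0.2799]
tcp_rot: [0.914, 0.405, 0.0, 0.0]
contact_force: [0.5, 0.5, -0.1]
opening: 0.183
finger_force: 24.5
```

```bash
python3 - <<'E'
from m import *
s=st();r=(s["eef_pos"],s["tcp_rot"])
for w in((.36,.30,.28),(.34,0,.28),(.35,-.25,.28),(.4195,-.287,.28),(.4195,-.287,.19)): r=go(w,-42,r)
E
```

```text
t 4.7 p [0.4508 0.3339 0.2799] q [ 0.4567  0.0001  1.807  -0.      1.3343  1.1932] F [ 0.5129  0.5196 -0.0627] M [-0.0526 -0.0402 -0.0255] open 0.183 ff 24.51
[-0.0861 -0.0445 -0.0001  0.0001 -0.0001 -0.0035]
[-0.2363  0.1859  0.      0.      0.      0.    ]
[-0.1791  0.1747  0.      0.      0.      0.    ]
[0.019  0.0764 0.     0.     0.     0.    ]
[0.   0.   0.09 0.   0.   0.  ]
```

{"name": "carry_out", "arguments": {"deltas": [-0.043, -0.022, 0, 0, 0, 0, -0.086, -0.045, 0, 0, 0, 0]}}

```text
time: 4.95
eef_pos: [0.3591, 0.3001, 0.2787]
tcp_rot: [0.914, 0.405, 0.0, -0.0]
contact_force: [-0.8, -0.6, -0.0]
opening: 0.173
finger_force: 24.5
```

{"name": "carry_out", "arguments": {"deltas": [-0.047, 0.037, 0, 0, 0, 0, -0.095, 0.074, 0, 0, 0, 0, -0.142, 0.112, 0, 0, 0, 0, -0.189, 0.149, 0, 0, 0, 0, -0.236, 0.186, 0, 0, 0, 0]}}

```text
time: 5.58
eef_pos: [0.3384, -0.0007, 0.2782]
tcp_rot: [0.914, 0.406, 0.0, 0.0]
contact_force: [1.5, -0.9, 0.6]
opening: 0.182
finger_force: 24.6
```

{"name": "carry_out", "arguments": {"deltas": [-0.036, 0.035, 0, 0, 0, 0, -0.072, 0.07, 0, 0, 0, 0, -0.107, 0.105, 0, 0, 0, 0, -0.143, 0.14, 0, 0, 0, 0, -0.179, 0.175, 0, 0, 0, 0]}}

```text
time: 6.2
eef_pos: [0.3482, -0.2509, 0.2781]
tcp_rot: [0.914, 0.405, 0.0, -0.0]
contact_force: [1.0, 0.8, -0.2]
opening: 0.179
finger_force: 24.6
```

```bash
python3 - <<'E'
from m import *
s=st();r=(s["eef_pos"],s["tcp_rot"])
for w in((.4195,-.287,.28),(.4195,-.287,.19)): r=go(w,-42,r)
E
```

```text
t 6.2 p [ 0.3482 -0.2509  0.2781] q [-0.8619 -0.3216  2.0911  0.0003  1.3723 -0.1248] F [ 0.9771  0.8195 -0.2381] M [ 0.018  -0.0192  0.0042] open 0.179 ff 24.56
[ 0.0212  0.0771 -0.0019 -0.0002 -0.0003 -0.0041]
[0.   0.   0.09 0.   0.   0.  ]
```

{"name": "carry_out", "arguments": {"deltas": [0.01, 0.039, -0.002, 0, 0, 0, 0.021, 0.077, -0.002, 0, 0, 0, 0.021, 0.077, 0.045, 0, 0, 0, 0.021, 0.077, 0.078, 0, 0, 0, 0.021, 0.077, 0.078, 0, 0, 0]}}

```text
time: 6.82
eef_pos: [0.418, -0.2837, 0.1967]
tcp_rot: [0.914, 0.405, -0.001, -0.004]
contact_force: [0.5, 0.1, 0.1]
opening: 0.179
finger_force: 24.6
```

```bash
python3 - <<'E'
from m import *
st()
a,da=snap("scene");b,d=snap("top");P=cloud("top",d)
k,c=seg(b,(5,150,100),(18,255,255),(370,240,60,60));print(c,None if k is None else (k.sum(),np.median(P[k],0),atz("top",c,.21)))
o=np.hstack([cv2.resize(a[100:220,280:420],(420,400)),cv2.resize(b[200:320,340:460],(380,400))])
cv2.imwrite("pics/q4.png",o[:,:,::-1])
E
```

```text
t 6.83 p [ 0.418  -0.2837  0.1967] q [-0.7973 -0.0557  2.0163 -0.      1.1891 -0.0608] F [0.4686 0.1077 0.1372] M [ 0.0298 -0.0358  0.0173] open 0.179 ff 24.59
None None
```

View pics/q4.png

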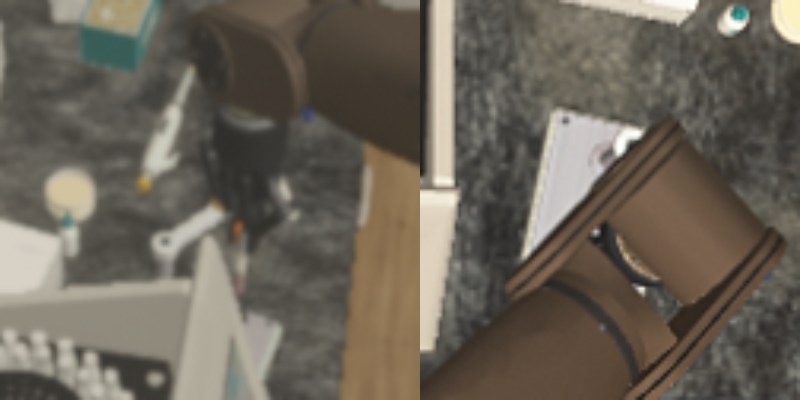

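```bash
python3 - <<'E'
from m import *
s=st();im,d=snap("scene");P=cloud("scene",d)
k,c=seg(im,(4,120,80),(20,255,255),(345,150,30,40));print(c,k.sum(),np.median(P[k],0),atz("scene",c,.212))
r=go((.4195,-.287,.116),-42)
E
```

```text
t 6.92 p [ 0.42   -0.2857  0.2011] q [-0.7973 -0.0589  2.0109  0.      1.1891 -0.0608] F [0.3786 0.6355 0.7247] M [ 0.0107  0.0261 -0.0066] open 0.181 ff 24.59
[358.25  166.375] 8 [ 0.4234 -0.2835  0.2208] [ 0.4238 -0.2952  0.212 ]
[-0.0012 -0.0003  0.0862  0.0027  0.0002 -0.0035]
```

{"name": "carry_out", "arguments": {"deltas": [-0.001, 0, 0.02, 0.002, 0, 0, -0.001, 0, 0.035, 0.002, 0, 0, -0.001, 0, 0.045, 0.002, 0, 0, -0.001, 0, 0.052, 0.002, 0, 0, -0.001, 0, 0.057, 0.002, 0, 0]}}

```text
time: 7.6
eef_pos: [0.4191, -0.2862, 0.1429]
tcp_rot: [0.914, 0.405, -0.0, -0.001]
contact_force: [-0.4, 0.4, 0.5]
opening: 0.176
finger_force: 24.6
```

```bash
python3 - <<'E'
from m import *
s=st()
E
```

```text
t 7.6 p [ 0.4191 -0.2862  0.1429] q [-0.7992  0.0103  2.0575 -0.0002  1.0761 -0.0627] F [-0.3532  0.4288  0.4958] M [-0.02   -0.025  -0.0292] open 0.176 ff 24.59
```

Bottom is at about 75 mm, inside the mouth, with no force. I'll continue down.

{"name": "carry_out", "arguments": {"deltas": [0, 0, 0.008, 0, 0, 0, 0, 0, 0.014, 0, 0, 0, 0, 0, 0.019, 0, 0, 0, 0, 0, 0.023, 0, 0, 0]}}

```text
time: 8.1
eef_pos: [0.4191, -0.2862, 0.1201]
tcp_rot: [0.914, 0.405, -0.0, -0.001]
contact_force: [0.0, 0.7, 0.0]
opening: 0.181
finger_force: 24.6
```

{"name": "carry_out", "arguments": {"deltas": [0, 0, 0.002, 0, 0, 0, 0, 0, 0.004, 0, 0, 0, 0, 0, 0.005, 0, 0, 0, 0, 0, 0.005, 0, 0, 0]}}

```text
time: 8.6
eef_pos: [0.4194, -0.2865, 0.1162]
tcp_rot: [0.914, 0.405, -0.0, -0.0]
contact_force: [-0.7, 0.9, 3.9]
opening: 0.181
finger_force: 24.8
```

```bash
python3 - <<'E'
from m import *
s=st()
E
```

```text
t 8.6 p [ 0.4194 -0.2865  0.1162] q [-0.7992  0.0477  2.0742 -0.0002  1.0206 -0.0627] F [-0.6777  0.9474  3.8764] M [0.1358 0.1227 0.0016] open 0.181 ff 24.84
```

{"name": "carry_out", "arguments": {"deltas": [0, 0, 0, 0, 0, 0, 0, 0, 0, 0, 0, 0, 0, 0, 0, 0, 0, 0], "grip": 45}}

```text
time: 8.98
eef_pos: [0.4189, -0.286, 0.1151]
tcp_rot: [0.914, 0.405, -0.0, -0.001]
contact_force: [0.0, -0.2, -1.0]
opening: 0.449
finger_force: 0.0
```

{"name": "carry_out", "arguments": {"deltas": [0, 0, -0.03, 0, 0, 0, 0, 0, -0.08, 0, 0, 0, 0, 0, -0.13, 0, 0, 0, 0, 0, -0.18, 0, 0, 0, -0.08, -0.08, -0.18, 0, 0, 0]}}

```text
time: 9.6
eef_pos: [0.3593, -0.2914, 0.3014]
tcp_rot: [0.913, 0.407, 0.001, 0.004]
contact_force: [-1.4, -1.3, 0.1]
opening: 0.446
finger_force: 0.0
```

{"name": "carry_out", "arguments": {"deltas": [0.03, -0.06, 0, 0, 0, 0, 0.06, -0.12, 0, 0, 0, 0]}}

```text
time: 9.85
eef_pos: [0.3104, -0.1723, 0.2955]
tcp_rot: [0.915, 0.404, -0.0, -0.001]
contact_force: [1.1, -0.1, 1.1]
opening: 0.449
finger_force: 0.0
```

```bash
python3 - <<'E'
from m import *
s=st();b,d=snap("top");P=cloud("top",d)
k,c=seg(b,(5,150,100),(18,255,255),(370,240,60,60));print(c,None if k is None else (k.sum(),P[k],atz("top",c,.141)))
k2,c=seg(b,(105,150,60),(125,255,255),(405,230,60,65));print("blue",c,k2.sum(),atz("top",c,.166),np.median(P[k2],0))
cv2.imwrite("pics/q5.png",cv2.resize(b[200:320,340:500],(640,480),interpolation=2)[:,:,::-1])
E
```

```text
t 9.85 p [ 0.3104 -0.1723  0.2955] q [-0.795  -0.5377  2.2055  0.0003  1.476  -0.0552] F [ 1.0564 -0.0895  1.0627] M [ 0.0273 -0.0111  0.0544] open 0.449 ff 0.0
[398.3333 274.5   ] (np.int64(30), array([[ 0.4254, -0.2832,  0.1447],
       [ 0.426 , -0.2874,  0.1366],
       [ 0.4256, -0.2889,  0.1439],
       [ 0.4258, -0.292 ,  0.1415],
       [ 0.4228, -0.2809,  0.142 ],
       [ 0.4232, -0.2847,  0.1362],
       [ 0.4231, -0.2871,  0.138 ],
       [ 0.423 , -0.2893,  0.1415],
       [ 0.4232, -0.2925,  0.1391],
       [ 0.4199, -0.2804,  0.1449],
       [ 0.4199, -0.2831,  0.1454],
       [ 0.4201, -0.2864,  0.1421],
       [ 0.4202, -0.2892,  0.142 ],
       [ 0.4202, -0.2917,  0.1438],
       [ 0.4204, -0.2951,  0.1397],
       [ 0.4173, -0.2811,  0.1412],
       [ 0.4172, -0.2834,  0.1441],
       [ 0.4174, -0.2863,  0.1428],
       [ 0.4177, -0.29  ,  0.1376],
       [ 0.4176, -0.2924,  0.1396],
       [ 0.4177, -0.2952,  0.1393],
       [ 0.4147, -0.2815,  0.1386],
       [ 0.4143, -0.2828,  0.1475],
       [ 0.4147, -0.2866,  0.1414],
       [ 0.4145, -0.2886,  0.1454],
       [ 0.4148, -0.2921,  0.141 ],
       [ 0.4147, -0.2936,  0.0826],
       [ 0.4125, -0.2884,  0.1304],
       [ 0.4144, -0.2978,  0.0922],
       [ 0.4145, -0.3007,  0.0919]]), array([ 0.4188, -0.2875,  0.141 ]))
blue [444.9028 278.0139] 72 [ 0.4106 -0.4097  0.166 ] [ 0.4106 -0.4095  0.1659]
```

View pics/q5.png

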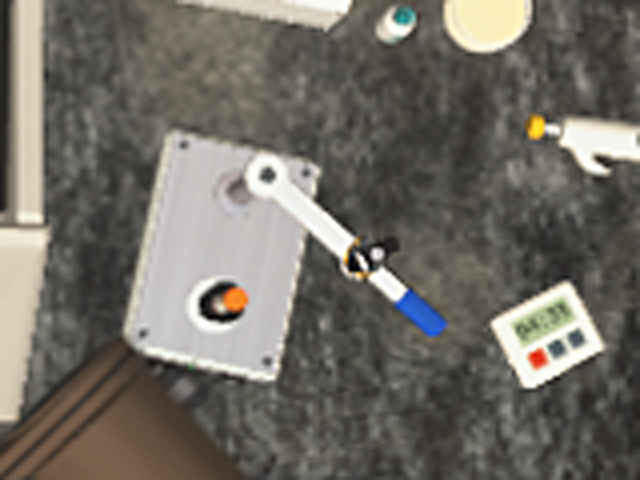

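The orange stopper is upright in the socket (top px 398,274.5, z≈0.141). The arm hasn't moved: post at about (406.7,243.7), blue tab at (445,278). Next I'll plan a straddling push on the tab.

```bash
cat >> m.py <<'E'
def arcpose(H,phi,r,z): 
    a=np.radians(phi);return (H[0]+r*np.cos(a),H[1]+r*np.sin(a),z)
E
python3 - <<'E'
from m import *
print(atz("top",(406.75,243.75),.166))
H=np.array((.5012,-.3045))
s=st();b=np.array([.4106,-.4097])-H;print("blue r",np.hypot(*b),np.degrees(np.arctan2(b[1],b[0]))%360)
r=(s["eef_pos"],s["tcp_rot"])
p=arcpose(H,229.3,.142,.28);r=go((.36,-.33,.28),-40.7,r);r=go(p,-40.7,r);r=go(p[:2]+(.142,),-40.7,r)
E
```

```text
[ 0.5016 -0.3062  0.166 ]
t 9.9 p [ 0.3082 -0.1664  0.295 ] q [-0.789  -0.55    2.2137  0.0023  1.483  -0.0536] F [ 0.4265  5.3627 -1.6284] M [ 0.1427  0.0129 -0.0083] open 0.453 ff 0.0
blue r 0.13883587432648664 229.26441861764775
[-0.0866  0.1482  0.0141 -0.005  -0.0026 -0.0253]
[-0.0306  0.0904  0.      0.      0.      0.    ]
[0.    0.    0.138 0.    0.    0.   ]
```

{"name": "carry_out", "arguments": {"deltas": [-0.03, 0.05, 0.014, 0, 0, -0.02, -0.058, 0.099, 0.014, 0, 0, -0.02, -0.087, 0.148, 0.014, 0, 0, -0.02, -0.102, 0.193, 0.014, 0, 0, -0.02, -0.117, 0.239, 0.014, 0, 0, -0.02], "grip": 42}}

```text
time: 10.52
eef_pos: [0.4106, -0.4218, 0.2807]
tcp_rot: [0.91, 0.414, -0.0, -0.001]
contact_force: [0.4, -0.0, 0.5]
opening: 0.42
finger_force: 0.0
```

{"name": "carry_out", "arguments": {"deltas": [0, 0, 0, 0, 0, 0, 0, 0, 0, 0, 0, 0]}}

```text
time: 10.78
eef_pos: [0.4098, -0.4197, 0.2805]
tcp_rot: [0.91, 0.414, -0.001, -0.002]
contact_force: [0.0, 0.1, -0.0]
opening: 0.418
finger_force: 0.0
```

```bash
python3 - <<'E'
from m import *
s=st();H=(.5014,-.305);p=arcpose(H,229.3,.142,.142);r=go(p,-40.7)
E
```

```text
t 10.78 p [ 0.4098 -0.4197  0.2805] q [-0.97    0.0602  1.7444 -0.0004  1.3407 -0.2534] F [ 0.0141  0.0796 -0.0387] M [ 0.0155 -0.0064  0.0503] open 0.418 ff 0.0
[ 0.0046 -0.0049  0.1386 -0.0037 -0.0005 -0.0061]
```

{"name": "carry_out", "arguments": {"deltas": [0.005, -0.005, 0.05, 0, 0, -0.006, 0.005, -0.005, 0.09, 0, 0, -0.006, 0.005, -0.005, 0.12, 0, 0, -0.006, 0.005, -0.005, 0.138, 0, 0, -0.006, 0.005, -0.005, 0.138, 0, 0, -0.006]}}

```text
time: 11.4
eef_pos: [0.4089, -0.4118, 0.1426]
tcp_rot: [0.909, 0.417, -0.001, -0.002]
contact_force: [-1.1, 0.2, 0.2]
opening: 0.421
finger_force: 0.0
```

```bash
python3 - <<'E'
from m import *
s=st();H=(.5014,-.305);R0=(s["eef_pos"],s["tcp_rot"])
for a in (224,219,214,209,204): go(arcpose(H,a,.142,.142),a-270,R0)
R1=(np.array(arcpose(H,204,.142,.142)),go(arcpose(H,204,.142,.142),204-270,R0)[1])
for a in (199,194,189,184,179): r=go(arcpose(H,a,.142,.142),a-270,R1)
E
```

```text
t 11.4 p [ 0.4089 -0.4118  0.1426] q [-0.9635  0.1713  1.8842 -0.0005  1.09   -0.2532] F [-1.0739  0.1929  0.2279] M [ 0.0138 -0.0108 -0.0316] open 0.421 ff 0.0
[-0.0001 -0.0126  0.0006 -0.0039 -0.0004  0.0928]
[ 0.0016 -0.0249  0.0007 -0.0039 -0.0002  0.18  ]
[ 0.0043 -0.037   0.0007 -0.0039 -0.      0.2673]
[ 0.0081 -0.0488  0.0008 -0.0039  0.0001  0.3546]
[ 0.0129 -0.0602  0.0008 -0.0039  0.0003  0.4418]
[ 0.0129 -0.0602  0.0008 -0.0039  0.0003  0.4418]
[ 0.0005 -0.0124  0.      0.      0.      0.0873]
[ 0.0022 -0.0247  0.      0.      0.      0.1745]
[ 0.0048 -0.0368  0.      0.      0.      0.2618]
[ 0.0086 -0.0486  0.      0.      0.      0.3491]
[ 0.0133 -0.06    0.      0.      0.      0.4363]
```

{"name": "carry_out", "arguments": {"deltas": [0, -0.0126, 0, 0, 0, 0.093, 0.0016, -0.025, 0, 0, 0, 0.18, 0.0043, -0.037, 0, 0, 0, 0.267, 0.008, -0.049, 0, 0, 0, 0.354, 0.013, -0.06, 0, 0, 0, 0.442]}}

```text
time: 12.02
eef_pos: [0.3729, -0.3653, 0.146]
tcp_rot: [0.978, 0.206, 0.0, 0.002]
contact_force: [-0.7, -1.8, -0.9]
opening: 0.421
finger_force: 0.7
```

{"name": "carry_out", "arguments": {"deltas": [0.0005, -0.0124, 0, 0, 0, 0.087, 0.002, -0.025, 0, 0, 0, 0.175, 0.005, -0.037, 0, 0, 0, 0.262, 0.0086, -0.049, 0, 0, 0, 0.349, 0.013, -0.06, 0, 0, 0, 0.436]}}

```text
time: 12.65
eef_pos: [0.3605, -0.3051, 0.1461]
tcp_rot: [1.0, -0.01, 0.0, 0.002]
contact_force: [-0.7, -0.9, -0.3]
opening: 0.42
finger_force: 0.7
```

```bash
python3 - <<'E'
from m import *
s=st();H=(.5014,-.305);R0=(s["eef_pos"],s["tcp_rot"])
for a in (174.5,170,167,165): go(arcpose(H,a,.142,.142),max(a,168)-270,R0)
b,d=snap("top");P=cloud("top",d)
k2,c=seg(b,(105,150,60),(125,255,255),(340,230,120,80));print("blue",c,k2.sum(),atz("top",c,.166),np.median(P[k2],0))
E
```

```text
t 12.65 p [ 0.3605 -0.3051  0.1461] q [-0.9168 -0.0803  2.1389 -0.0019  1.0795  0.6752] F [-0.7057 -0.897  -0.3157] M [-0.2996  0.1256  0.0429] open 0.42 ff 0.74
[-0.0007 -0.0137  0.004   0.0038 -0.0011  0.0757]
[ 0.0006 -0.0248  0.004   0.0037 -0.0012  0.1542]
[ 0.0019 -0.0321  0.004   0.0037 -0.0013  0.1891]
[ 0.003  -0.0369  0.004   0.0037 -0.0013  0.1891]Traceback (most recent call last):
  File "<stdin>", line 5, in <module>
AttributeError: 'NoneType' object has no attribute 'sum'
```

{"name": "carry_out", "arguments": {"deltas": [0, -0.0137, 0.002, 0, 0, 0.076, 0.0006, -0.025, 0.003, 0, 0, 0.154, 0.002, -0.032, 0.003, 0, 0, 0.189]}}

```text
time: 13.08
eef_pos: [0.3632, -0.2729, 0.1427]
tcp_rot: [0.995, -0.103, 0.0, 0.001]
contact_force: [-1.1, -1.4, 1.0]
opening: 0.42
finger_force: 0.7
```

{"name": "carry_out", "arguments": {"deltas": [0.0003, -0.003, 0, 0, 0, 0, 0.0006, -0.006, 0, 0, 0, 0, 0.0006, -0.006, 0, 0, 0, 0]}}

```text
time: 13.45
eef_pos: [0.3647, -0.2665, 0.1411]
tcp_rot: [0.995, -0.103, -0.0, -0.0]
contact_force: [0.5, -0.0, 0.9]
opening: 0.42
finger_force: 0.5
```

```bash
python3 - <<'E'
from m import *
s=st()
E
```

```text
t 13.45 p [ 0.3647 -0.2665  0.1411] q [-0.8563 -0.1219  2.1868  0.      1.0771  0.9207] F [ 0.4608 -0.0213  0.9272] M [-0.1307  0.0564  0.058 ] open 0.42 ff 0.49
```

{"name": "carry_out", "arguments": {"deltas": [0.0003, -0.002, 0, 0, 0, 0, 0.0005, -0.004, 0, 0, 0, 0, 0.0005, -0.004, 0, 0, 0, 0]}}

```text
time: 13.82
eef_pos: [0.365, -0.2651, 0.1408]
tcp_rot: [0.995, -0.102, -0.001, 0.003]
contact_force: [-4.2, -9.6, -1.3]
opening: 0.421
finger_force: 5.3
```

{"name": "carry_out", "arguments": {"deltas": [0.0003, -0.002, 0, 0, 0, 0, 0.0005, -0.004, 0, 0, 0, 0, 0.0005, -0.004, 0, 0, 0, 0]}}

```text
time: 14.2
eef_pos: [0.365, -0.265, 0.1408]
tcp_rot: [0.995, -0.102, -0.002, 0.008]
contact_force: [-9.2, -23.3, -7.0]
opening: 0.42
finger_force: 11.7
```

```bash
python3 - <<'E'
from m import *
s=st();b,d=snap("top");P=cloud("top",d)
cv2.imwrite("pics/q6.png",cv2.resize(b[200:320,340:500],(640,480),interpolation=2)[:,:,::-1])
E
```

```text
t 14.2 p [ 0.365  -0.265   0.1408] q [-0.8454 -0.1259  2.191  -0.0164  1.0691  0.9374] F [ -9.1617 -23.2636  -7.0218] M [-3.2169  1.3036 -0.045 ] open 0.42 ff 11.73
```

{"name": "carry_out", "arguments": {"deltas": [-0.001, 0.008, 0, 0, 0, 0, -0.001, 0.015, 0, 0, 0, 0, -0.001, 0.015, -0.05, 0, 0, 0, -0.001, 0.015, -0.1, 0, 0, 0, -0.001, 0.015, -0.15, 0, 0, 0]}}

```text
time: 14.88
eef_pos: [0.3631, -0.2724, 0.2916]
tcp_rot: [0.995, -0.103, -0.001, -0.001]
contact_force: [-0.1, -0.7, -0.0]
opening: 0.418
finger_force: 0.0
```

{"name": "carry_out", "arguments": {"deltas": [0.06, 0.06, 0, 0, 0, 0, 0.06, 0.12, -0.02, 0, 0, 0, 0.06, 0.18, -0.02, 0, 0, 0, 0.06, 0.22, -0.02, 0, 0, 0]}}

```text
time: 15.38
eef_pos: [0.3768, -0.5025, 0.31]
tcp_rot: [0.995, -0.103, -0.001, -0.001]
contact_force: [0.0, 0.0, -0.3]
opening: 0.419
finger_force: 0.0
```

```bash
python3 - <<'E'
from m import *
s=st();b,d=snap("top");P=cloud("top",d)
a,da=snap("scene");Q=cloud("scene",da)
for cam in("top","scene"): print(cam,[(r["score"],r["uv"]) for r in ctrl.find_in(cam,"wing")])
k2,c=seg(b,(105,150,60),(125,255,255),(350,250,60,60));print("blue",c,None if k2 is None else (k2.sum(),atz("top",c,.166)))
for n,X,bx in(("top",P,(200,320,340,460)),("scene",Q,(100,230,300,420))):
    k=np.zeros((480,640),bool);k[bx[0]:bx[1],bx[2]:bx[3]]=1
    k&=(X[...,2]>.178)&(X[...,2]<.215)&(np.hypot(X[...,0]-.419,X[...,1]+.287)<.03)
    w=X[k];print(n,k.sum(), w.mean(0),w[:,2].max(),cv2.minAreaRect((w[:,:2]*1000).astype(np.float32)) if len(w)>3 else 0)
    t=w[w[:,2]>.2]; print("top part",len(t),t.mean(0),cv2.minAreaRect((t[:,:2]*1000).astype(np.float32)) if len(t)>3 else 0)
o=np.hstack([cv2.resize(b[235:305,365:435],(400,400),interpolation=2),cv2.resize(a[130:200,320:390],(400,400),interpolation=2)])
cv2.imwrite("pics/q6.png",o[:,:,::-1])
E
```

```text
t 15.38 p [ 0.3768 -0.5025  0.31  ] q [-1.0888  0.1365  1.6091  0.0004  1.3984  0.6879] F [ 0.0478  0.032  -0.2968] M [-0.0064 -0.0337  0.035 ] open 0.419 ff 0.0
top [(0.38, [400.8, 272.4]), (0.26, [156.0, 229.5])]
scene []
blue [395.5    294.0694] (np.int64(72), array([ 0.3648, -0.2758,  0.166 ]))
top 81 [ 0.4186 -0.2859  0.2003] 0.21272089112027695 ((419.4318542480469, -286.6082763671875), (31.495004653930664, 19.685470581054688), 88.03571319580078)
top part 54 [ 0.4198 -0.2865  0.2076] ((419.7384948730469, -286.48388671875), (34.15462875366211, 10.269549369812012), 61.146690368652344)
scene 65 [ 0.4141 -0.2804  0.1952] 0.20816196223656244 ((412.2472229003906, -281.5958251953125), (35.6314582824707, 16.525068283081055), 57.48969650268555)
top part 27 [ 0.4152 -0.2822  0.2046] ((414.5234375, -282.8883972167969), (33.345619201660156, 10.683403968811035), 58.69991683959961)
```

View pics/q6.png

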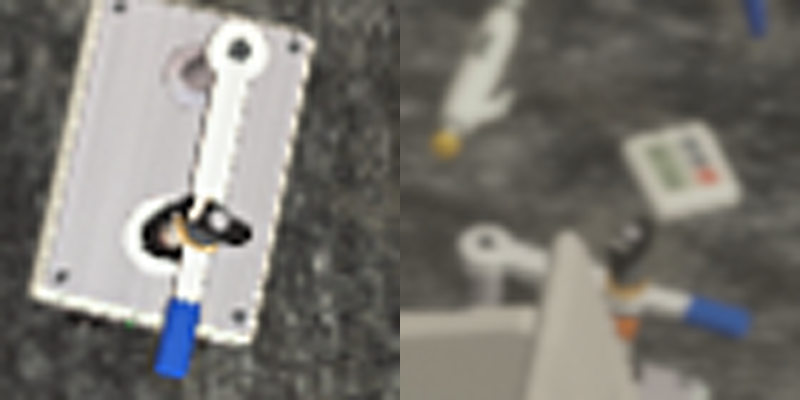

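The arm lies over the tube, with the blue tab at top px (395.5,294) on the mixer's axis. The black wing is at (401,272), centred near (0.4185,-0.286), with its long axis heading about 60°. Next I'll move above it with the tool's closing axis at -30°.

```bash
python3 - <<'E'
from m import *
s=st();r=go((.4185,-.286,.27),-30)
E
```

```text
t 15.57 p [ 0.3765 -0.5009  0.3089] q [-1.0882  0.1352  1.6127  0.0004  1.3986  0.6904] F [ 0.4565 -0.6751  0.3306] M [0.0616 0.0241 0.0097] open 0.421 ff 0.0
[-0.0031 -0.2188  0.0397 -0.0052 -0.     -1.255 ]
```

{"name": "carry_out", "arguments": {"deltas": [0, -0.04, 0.01, 0, 0, -0.18, -0.001, -0.08, 0.015, 0, 0, -0.36, -0.002, -0.12, 0.02, 0, 0, -0.54, -0.003, -0.16, 0.03, 0, 0, -0.72, -0.003, -0.2, 0.039, 0, 0, -0.9]}}

```text
time: 16.2
eef_pos: [0.415, -0.3012, 0.2711]
tcp_rot: [0.939, 0.343, -0.0, -0.001]
contact_force: [0.1, -0.5, -0.4]
opening: 0.42
finger_force: 0.0
```

{"name": "carry_out", "arguments": {"deltas": [0.011, -0.014, 0, 0, 0, -0.18, 0.011, -0.014, 0, 0, 0, -0.355, 0.011, -0.014, 0, 0, 0, -0.355, 0.011, -0.014, 0, 0, 0, -0.355]}}

```text
time: 16.7
eef_pos: [0.4143, -0.2859, 0.2715]
tcp_rot: [0.866, 0.5, -0.0, -0.001]
contact_force: [-0.0, 0.1, -0.2]
opening: 0.42
finger_force: 0.0
```

```bash
python3 - <<'E'
from m import *
s=st();r=go((.4185,-.286,.184),-30)
E
```

```text
t 16.7 p [ 0.4143 -0.2859  0.2715] q [-0.8059 -0.1285  1.9443  0.0001  1.3277 -0.2818] F [-0.0075  0.1207 -0.1978] M [-0.0155  0.012  -0.0102] open 0.42 ff 0.0
[ 0.002   0.0038  0.0875 -0.0018 -0.0006 -0.0006]
```

{"name": "carry_out", "arguments": {"deltas": [0.002, 0.004, 0.04, 0, 0, 0, 0.002, 0.004, 0.07, 0, 0, 0, 0.002, 0.004, 0.087, 0, 0, 0, 0.002, 0.004, 0.087, 0, 0, 0]}}

```text
time: 17.2
eef_pos: [0.418, -0.2863, 0.1832]
tcp_rot: [0.866, 0.5, -0.001, -0.002]
contact_force: [1.1, -0.4, 0.7]
opening: 0.418
finger_force: 0.0
```

{"name": "carry_out", "arguments": {"deltas": [0, 0, 0, 0, 0, 0, 0, 0, 0, 0, 0, 0, 0, 0, 0, 0, 0, 0, 0, 0, 0, 0, 0, 0], "grip": 0, "grip_force": 40}}

```text
time: 17.7
eef_pos: [0.4184, -0.2871, 0.186]
tcp_rot: [0.866, 0.501, -0.001, -0.001]
contact_force: [-4.0, 2.6, 6.1]
opening: 0.107
finger_force: 42.1
```

```bash
python3 - <<'E'
from m import *
s=st()
E
```

```text
t 17.7 p [ 0.4184 -0.2871  0.186 ] q [-0.801  -0.0425  2.0242 -0.0013  1.1616 -0.2782] F [-4.0222  2.6087  6.0505] M [0.3526 0.8213 0.0476] open 0.107 ff 42.14
```

{"name": "carry_out", "arguments": {"deltas": [0.001, -0.001, 0, 0, 0, 0.08, 0.002, -0.001, 0, 0, 0, 0.24, 0.002, -0.001, 0, 0, 0, 0.4, 0.002, -0.001, 0.001, 0, 0, 0.56, 0.002, -0.001, 0.001, 0, 0, 0.72]}}

```text
time: 18.32
eef_pos: [0.4182, -0.2865, 0.1852]
tcp_rot: [0.987, 0.161, -0.002, 0.002]
contact_force: [-6.4, -2.4, 3.8]
opening: 0.104
finger_force: 41.9
```

```bash
cat >> m.py <<'E'
def yaw(s): y=R.from_quat(s["tcp_rot"]).apply([0,1,0]);return np.degrees(np.arctan2(y[1],y[0]))
E
python3 - <<'E'
from m import *
s=st();print(yaw(s))
E
```

```text
t 18.32 p [ 0.4182 -0.2865  0.1852] q [-0.7988 -0.0438  2.0272 -0.0051  1.1575  0.4503] F [-6.3759 -2.3663  3.7967] M [-0.4496  1.0036  0.0585] open 0.104 ff 41.93
-71.44706668544748
```

{"name": "carry_out", "arguments": {"deltas": [-0.001, 0, 0, 0, 0, 0.12, -0.001, 0, 0.0005, 0, 0, 0.24, -0.001, 0, 0.0005, 0, 0, 0.36, -0.001, 0, 0.0007, 0, 0, 0.48]}}

```text
time: 18.82
eef_pos: [0.4179, -0.2863, 0.1845]
tcp_rot: [0.997, -0.078, -0.0, 0.001]
contact_force: [-3.2, -0.9, 4.7]
opening: 0.107
finger_force: 42.0
```

```bash
python3 - <<'E'
from m import *
s=st();print(yaw(s))
E
```

```text
t 18.82 p [ 0.4179 -0.2863  0.1845] q [-0.7999 -0.0445  2.029  -0.0027  1.1556  0.9272] F [-3.1682 -0.9194  4.7015] M [-0.2086  0.7298 -0.0003] open 0.107 ff 41.97
-98.89334021371006
```

{"name": "carry_out", "arguments": {"deltas": [0, 0, 0, 0, 0, 0.04, 0, 0, 0, 0, 0, 0.08, 0, 0, 0, 0, 0, 0.08]}}

```text
time: 19.2
eef_pos: [0.4179, -0.2863, 0.1844]
tcp_rot: [0.993, -0.114, -0.0, 0.001]
contact_force: [-4.9, -1.5, 5.6]
opening: 0.113
finger_force: 42.5
```

{"name": "carry_out", "arguments": {"deltas": [0, 0, 0, 0, 0, 0.04, 0, 0, 0, 0, 0, 0.08, 0, 0, 0, 0, 0, 0.08]}}

```text
time: 19.58
eef_pos: [0.4179, -0.2862, 0.1844]
tcp_rot: [0.988, -0.152, -0.001, 0.002]
contact_force: [-5.0, -2.4, 6.6]
opening: 0.105
finger_force: 59.0
```

```bash
python3 - <<'E'
from m import *
s=st();print(yaw(s))
E
```

```text
t 19.57 p [ 0.4179 -0.2862  0.1844] q [-0.7993 -0.0443  2.029  -0.0038  1.1558  1.0784] F [-4.9766 -2.3648  6.5688] M [-0.2192  0.7778  1.1942] open 0.105 ff 58.95
-107.49726183312195
```

Torque rose to 1.2 N m, so the screw is seated at a yaw of about -103°. I'll hold briefly, then back off to about -13°.

{"name": "carry_out", "arguments": {"deltas": [0, 0, 0, 0, 0, 0, 0, 0, 0, 0, 0, -0.1, 0, 0, -0.0003, 0, 0, -0.26, 0, 0, -0.0005, 0, 0, -0.42, 0, 0, -0.0007, 0, 0, -0.58]}}

```text
time: 20.2
eef_pos: [0.418, -0.2865, 0.1851]
tcp_rot: [0.991, 0.136, -0.0, 0.001]
contact_force: [-4.4, -1.7, 5.0]
opening: 0.108
finger_force: 42.0
```

{"name": "carry_out", "arguments": {"deltas": [0, 0, -0.0002, 0, 0, -0.16, 0, 0, -0.0004, 0, 0, -0.32, 0, 0, -0.0006, 0, 0, -0.48, 0, 0, -0.0008, 0, 0, -0.64, 0, 0, -0.001, 0, 0, -0.8]}}

```text
time: 20.82
eef_pos: [0.4183, -0.2867, 0.1861]
tcp_rot: [0.859, 0.511, -0.001, 0.002]
contact_force: [-2.2, -3.1, 3.4]
opening: 0.105
finger_force: 41.9
```

```bash
python3 - <<'E'
from m import *
s=st();print(yaw(s))
E
```

```text
t 20.82 p [ 0.4183 -0.2867  0.1861] q [-0.8001 -0.046   2.0273 -0.0021  1.1571 -0.3019] F [-2.1501 -3.1288  3.446 ] M [-0.472   0.4612 -0.0637] open 0.105 ff 41.92
-28.496931717619066
```

Another 15.5° (0.27 rad) to go.

{"name": "carry_out", "arguments": {"deltas": [0, 0, -0.0002, 0, 0, -0.13, 0, 0, -0.0003, 0, 0, -0.26, 0, 0, -0.0003, 0, 0, -0.27, 0, 0, -0.0003, 0, 0, -0.27]}}

```text
time: 21.32
eef_pos: [0.4185, -0.2867, 0.1864]
tcp_rot: [0.785, 0.62, -0.001, 0.002]
contact_force: [-3.0, -2.4, 5.6]
opening: 0.104
finger_force: 42.1
```

```bash
python3 - <<'E'
from m import *
s=st();print(yaw(s))
b,d=snap("top");a,_=snap("scene")
k2,c=seg(b,(105,150,60),(125,255,255),(350,250,60,60));print("blue",c,None if k2 is None else (k2.sum(),atz("top",c,.166)))
o=np.hstack([cv2.resize(b[235:305,365:435],(400,400),interpolation=2),cv2.resize(a[130:200,320:390],(400,400),interpolation=2)])
cv2.imwrite("pics/q7.png",o[:,:,::-1])
E
```

```text
t 21.32 p [ 0.4185 -0.2867  0.1864] q [-0.7999 -0.0462  2.027  -0.002   1.1575 -0.5648] F [-2.98   -2.3968  5.6274] M [-0.6772  0.4871  0.0828] open 0.104 ff 42.07
-13.425004356002388
blue None None
```

View pics/q7.png

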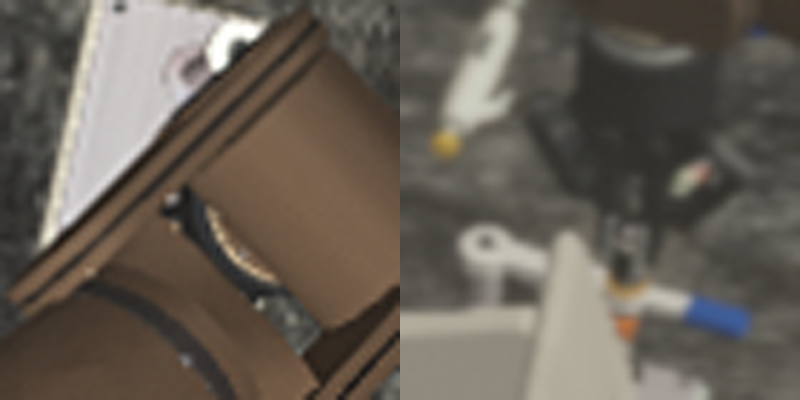

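The scene half shows the fingers on the wing. The arm and blue tab (crop px 720,317) are where they were at the stop, and the orange stopper is below at (627,328). Handing in.

```bash
python3 -c "
from plant import ctrl
print(ctrl.sign_off())"
```

```text
the job is handed in; nothing more can be done
None
```

I handed the job in at about 21 s, and the hand-in gave no verdict: the orange tube is down in the socket, the arm is at its stop, and the thumbscrew was seated, then backed off about a quarter turn and is still gripped at about 42 N.

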